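# Crank the tube clamp onto its dwell and lock it

### The job

The steel tube already lies in the saddle of the cam clamp on the bench: turn the crank counter-clockwise, seen from above, until the cam's roller rests on the constant-radius dwell of the nose (crank arm square to the slide, on the opposite side from where it started) so that the jaw stays pressed against the tube, and let go. Then turn the T-bar of the socket extension standing in the deep bore clockwise until the lock nut comes up tight against its stop, and let go of it with the clamp still on the dwell. Do not shift the other four parts on the bench.

Things in the scene. Friction and masses are not known exactly. Their poses are not given: they have to be found in the camera images.
- crank (a joint): camshaft and crank angle (rad) about a vertical axis, growing counter-clockwise from above; travel -0.6 to 4.1, starts near 0 (arm along the clamp's own -x, towards the robot); 3.14: arm along its +x. To 1.44: base circle, easy (0.06 N m). 1.44-2.89: cam lifts the slide, up to 0.45 N m, may push back if let go. 2.89-3.39: dwell, stays put. Beyond: nose drops off, jaw pressure fades, crank may run on. Must end in 2.90-3.38.
- cam_axis (a point): on the vertical crank axis at arm height, 64 mm above the bench; axes are the clamp's: y along the slide from cam to jaw and tube, x square to it (away from the robot at yaw 0), z up. The cam is the pear-shaped steel plate (20 mm thick, base radius 28, nose radius 44 mm) under the arm; its nose points at the roller (+y) on the dwell, which lifts the roller 16 mm.
- crank_handle (a point): centre, half-way up (102 mm above the bench), of the crank's upright round black handle, 27 mm diameter, 60 mm tall, 70 mm out from the crank axis on a dark steel arm 22 mm wide whose top is at 70 mm. It spins freely on its pin, so it can be held without turning the gripper; its x, y axes spin with it: use the position only.
- roller (a point): top centre of the follower's roller (24 mm diameter, vertical axis) that rides on the cam; starts about 40 mm from the crank axis, 56 mm when on the dwell
- jaw: moving steel jaw, 80 mm wide, 56 mm tall (25 to 81 mm above the bench), spring-mounted on the slide; origin at bench height under the middle of its clamping face, which looks along the clamp's +y; stands about 12 mm clear of the tube at the start
- tube: plain steel tube 45 mm diameter, 170 mm long, 0.3 kg, lying loose in the saddle between moving jaw and fixed jaw; origin at its centre, 58 mm above the bench, x along the tube
- lock_nut (a joint): angle in rad of lock nut and socket extension, about a vertical axis; grows clockwise seen from above (tightening); starts between 0 and 0.35, hard stop at 1.4 where it is tight; about 0.1 N m, stays where left. It must end above 1.28.
- t_bar (a point): centre of the square steel T-bar (110 mm long, 14 x 14 mm, 152 mm above the bench) on the socket extension, on the nut's axis; x along the bar. It is 120 mm from the crank axis along the clamp's y, over the slide; its shaft (12 mm, with a 22 mm collar under the bar) enters a 40 mm round tower, top at 103 mm, with the nut deep in the bore. When tight the bar lies along the slide.
- bent_pipe: bystander: bent steel exhaust pipe, 40 mm diameter, about 190 mm long, lying on the bench to the left
- wrench: bystander: steel wrench 190 mm long lying on the bench to the right
- bolt_tray: bystander: open grey tray 160 x 110 x 45 mm on the bench to the left, farther out
- collar: bystander: aluminium collar 64 mm diameter, 30 mm tall, on the bench to the near right

How it is judged:
On the way, in this order (a step that is already met when the one before it is completed fails the run):
1. the crank rests on the dwell and the jaw presses on the tube, the lock nut not yet tight (value of joint crank between 2.9 and 3.38 rad and contact force between jaw and tube above 5 N and value of joint lock_nut below 1 rad), for 0.3 s.
2. the lock nut is turned tight (value of joint lock_nut above 1.28 rad), for 0.2 s.
At the end, for the whole second after the job is handed in: the crank is between 2.90 and 3.38 rad (on the dwell), the jaw presses on the tube with more than 5 N, the tube is at rest, and the lock nut is beyond 1.28 rad (tight) (value of joint crank between 2.9 and 3.38 rad and contact force between jaw and tube above 5 N and value of joint lock_nut above 1.28 rad and linear speed of tube below 0.02 m/s); the robot touches nothing.
It fails at once if another part on the bench (pipe, wrench, tray or collar) is shifted by more than 30 mm (distance of any of bent_pipe, wrench, bolt_tray, collar from where it was at the start of the episode above 0.03 m).
It also fails if it takes over 53 s, if anything falls off the work surface, if the arm or the gripper's body presses on something with over 40 N, if the wrist force passes 120 N, or if a joint passes its speed limit or range.

### The arm

A 6-joint arm with a two-finger parallel gripper is mounted at the origin on the work surface. World frame = base frame: x ahead of the robot, y to its left, z up, the work surface at z = 0. Lengths are in m, angles in rad, forces in N, time in s.
With the tool pointing down it reaches from about 0.35 to 0.875 m from the base axis. Payload 4.2 kg.
Tool frame: the origin (TCP) lies on the mounting face of the last link; the fingertips stand 173 mm ahead of it and the grasp point (between the pads) lies 155 mm ahead of it; z points along the fingers, y is the line along which they close (so a half turn about z gives the same grasp; the last joint's range is limited). The gripper opens to 85 mm and grips with 20 to 120 N. Pads are 22 mm wide; open, the fingers measure 114 mm over their backs; the gripper's body (76 mm by 85 mm) begins 54 mm behind the grasp point. The pads swing forward as they close: fully open they stand 13 mm farther back than shut.
Start: joints at [1.401, 0.385, 0.008, 0, -1.194, -0.259], TCP at [0.26, 0.568, 0.405] pointing down, gripper open.
Joint ranges: [-3.14, 3.14], [-1.21, 2.06], [-1.07, 1.41], [-3.16, 2.05], [-2.99, -0.16], [-3.1, 3.1]. Speed limits (rad/s): [2.79, 2.79, 3.14, 3.14, 3.14, 3.14].

### API

Orientations are given as a unit quaternion [x, y, z, w].
In Python, from plant import r gives the robot as it stands.
- The arm moves only by the tool jog_arm, never from a script. Its argument "deltas" is a list of rows, each a list of 3 entries, a list of its own where there are three numbers: the turn, a rotation vector about the tool's x, y, z in rad, then the shift along the tool's x, y, z in mm, then the opening, from 0 (shut) to 1 (fully open). A call has 1 to 10 rows; each row shifts and turns the commanded pose from where the row before left it, along the tool's axes as they then stand; what a row does not reach is not made up. A row lasts 1/10 s, in which the tool goes at most 50 mm and 8.59 degrees, less where a joint would pass 70% of its speed; a pose out of reach is approached as far as the arm can. A call is refused whole if a number of a shift passes 50 or a number of a turn 0.15, either way. A call with a gripper value outside its range is refused whole. The fingers move at their own pace and stop on an object; the grip force is fixed at half the most. Time passes only in rows, so rows that do not move let the fingers close. It gives the time, the measured TCP pose, the force, the opening and the grip force at its end, in the units of the state.
- r.sense(): the state, without advancing time (a new reading comes with each control period).
- r.camera(name): name is "scene" or "top" or "wrist"; returns a dict with "frame" (384x512x3 uint8, red, green, blue), "fovy" (degrees; the focal length in pixels is half the picture's height over the tangent of half this angle, whatever the lens; pixels are square), "cx", "cy" (the principal point, pixels), "k1" (the pictures are not rectified: a ray, as slopes to the right and down, at radius r is drawn at 1 + k1 r^2 times it, then the intrinsics apply), "world_to_cam" (4x4, takes a point from world to camera coordinates). Camera axes: x right, y down, z forward; pixel columns grow to the right and rows downward; lengths in m; the calibration is good to about 2 mm. A picture is of the moment at which its call begins. There is no depth.
- r.sign_off(): hands the job in; it is judged then, once.
The state is a dict: "t": time; "joints": joint angles; "qvel": joint speeds; "effort": joint torques, N m; "eef_pos": TCP position; "ee_rot": TCP orientation; "contact_force": force on the tool from outside, world axes, zero at the start; "ft_torque": the same for the moment, N m; "grip_width": finger opening in m; "grip_force": force on a finger pad.
Only numpy, scipy, OpenCV 4.12 (cv2) and the standard library are available. Lean on these libraries where they do the work, as an engineer would, in place of code of your own. Each camera call takes 0.05 s, during which the arm holds its last target. There are 200 camera calls.

## Working session

There is one attempt and no reset: what is moved stays moved. The work goes in short steps, Python scripts to look and compute and a tool call to move; the robot and the scene stay as the last step left them, time stands still between calls to the robot, and variables do not carry over. Pictures are saved under pics/ and viewed, at most 10 in all, crops included, and the job is handed in when it is done.

Besides the shell and the picture viewer there is one more tool, called as name(argument=value, ...) on one line, values as JSON. jog_arm: Moves the arm, as the interface text tells. Its arguments: {"type":"object","properties":{"deltas":{"type":"array"}},"required":["deltas"]}

```bash
mkdir -p pics; ls; cat > h.py <<'E'
import numpy as np, cv2, pickle
from plant import r
def snap(name,fn):
    c=r.camera(name); cv2.imwrite('pics/'+fn+'.png',c['frame'][:,:,::-1]); pickle.dump(c,open('pics/'+fn+'.pkl','wb')); return c
def ray(c,u,v):
    h=c['frame'].shape[0]; f=h/2/np.tan(np.radians(c['fovy'])/2)
    d=np.array([(u-c['cx'])/f,(v-c['cy'])/f]); s=d.copy()
    for _ in range(30): s=d/(1+c['k1']*(s@s))
    M=np.array(c['world_to_cam']); R=M[:3,:3]
    return -R.T@M[:3,3], R.T@np.array([s[0],s[1],1])
def at(fn,u,v,z):
    c=pickle.load(open('pics/'+fn+'.pkl','rb')); o,d=ray(c,u,v); return o+d*(z-o[2])/d[2]
def proj(fn,p):
    c=pickle.load(open('pics/'+fn+'.pkl','rb')); M=np.array(c['world_to_cam']); q=M[:3,:3]@p+M[:3,3]; s=q[:2]/q[2]
    h=c['frame'].shape[0]; f=h/2/np.tan(np.radians(c['fovy'])/2); s=s*(1+c['k1']*(s@s)); return s*f+[c['cx'],c['cy']]
E
python3 - <<'E'
from h import *
a=snap('top','top0');b=snap('scene','scene0')
A=cv2.resize(a['frame'],(800,600),interpolation=cv2.INTER_CUBIC);cv2.imwrite('pics/top0b.png',A[:,:,::-1])
print(r.sense())
E
```

```text
pics
{'t': 0.1, 'joints': array([ 1.40056053e+00,  3.85473961e-01,  6.76065681e-03, -4.34761806e-04,
       -1.19400238e+00, -2.58611692e-01]), 'qvel': array([ 0.00215617, -0.00273762,  0.0017797 ,  0.00034649,  0.00027048,
       -0.00097068]), 'effort': array([-3.98614120e-04, -3.93317986e+01,  1.88931584e+01,  4.19793338e+00,
       -2.57176151e-03,  5.75884769e-06]), 'eef_pos': array([0.25977532, 0.56825336, 0.4037334 ]), 'ee_rot': array([ 9.77081641e-01, -2.12862642e-01, -1.59464898e-04,  9.67667657e-04]), 'contact_force': array([ 0.50172535,  0.44865722, -0.14875453]), 'ft_torque': array([ 0.01921136, -0.01256898,  0.02828417]), 'grip_force': 0.0, 'grip_width': 0.08496661420918054}
```

View pics/top0b.png

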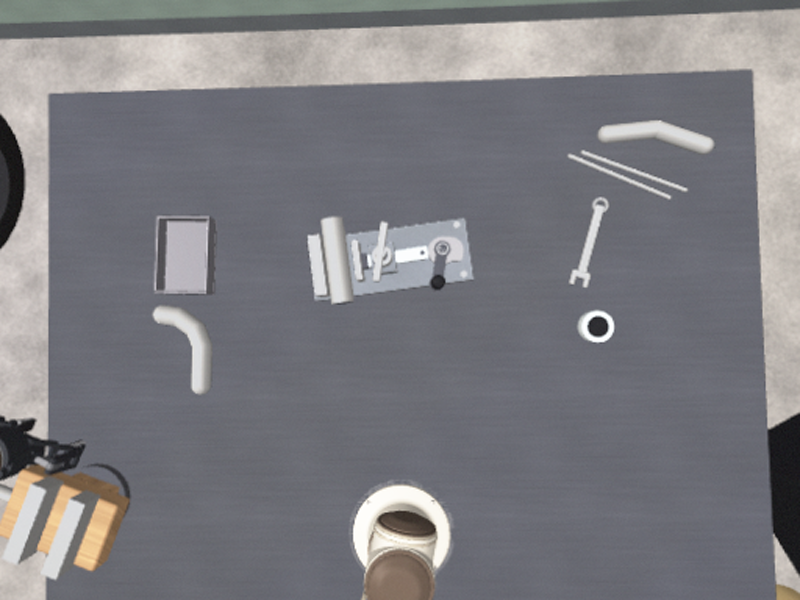

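View pics/scene0.png

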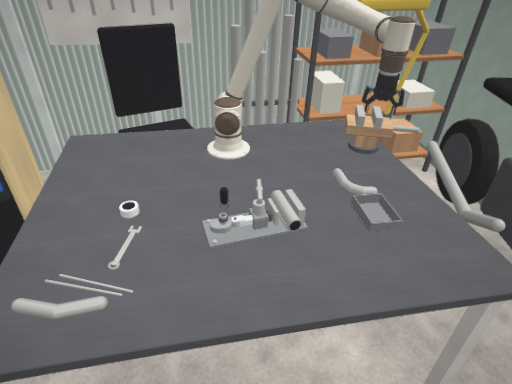

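The top view (800 px wide) shows the clamp at about (390,260): crank axis near (443,248), handle at (438,282), T-bar centre near (380,252), tube at (337,260). The bystanders are well clear. Next, an enlarged crop.

```bash
python3 - <<'E'
from h import *
im=cv2.imread('pics/top0.png')[132:202,190:310];cv2.imwrite('pics/crop.png',cv2.resize(im,None,fx=6.5,fy=6.5,interpolation=cv2.INTER_CUBIC))
k=1.5625
for n,u,v,z in [('axis',443,248,.07),('handle',438,282,.132),('tbar',380,252,.159),('base',400,530,0)]: print(n,at('top0',u/k,v/k,z))
E
```

```text
axis [ 0.58060938 -0.09703441  0.07      ]
handle [ 0.50885852 -0.08221677  0.132     ]
tbar [0.56420956 0.02376162 0.159     ]
base [0.00431734 0.0011523  0.        ]
```

View pics/crop.png

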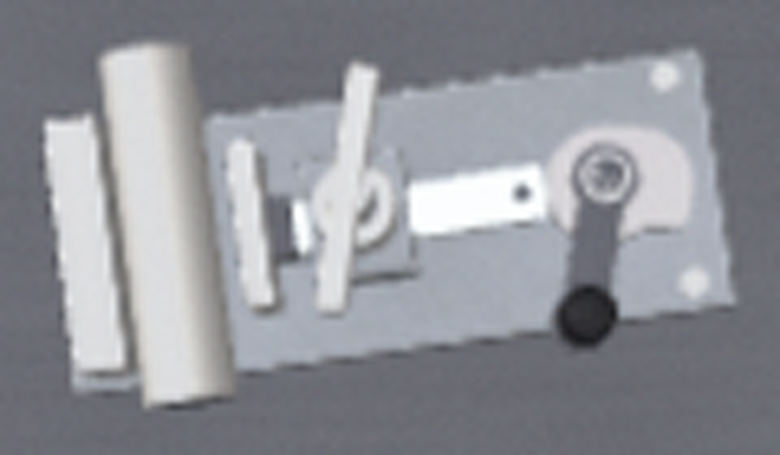

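The crop shows the axis at (605,175), handle top at (587,315), T-bar ends at (363,66) and (331,308), and tube ends around (145,48) and (188,395).

```bash
python3 - <<'E'
from h import *
P=lambda x,y,z: at('top0',190+(x+.5)/6.5-.5,132+(y+.5)/6.5-.5,z)
for n,x,y,z in [('axis',605,175,.072),('handle',587,316,.132),('tA',363,68,.159),('tB',331,306,.159),('c1',690,52,.012),('c2',735,303,.012),('e1',215,118,.012),('tube1',145,48,.07),('tube2',188,395,.07),('screw',523,192,.06)]: print(n,P(x,y,z).round(4))
a=P(605,175,.072);t=(P(363,68,.159)+P(331,306,.159))/2
d=t-a;print('tbar',t,np.hypot(*d[:2]),'yaw(y axis)',np.arctan2(-d[0],d[1]))
b=P(363,68,.159)-P(331,306,.159);print('bar ang',np.arctan2(b[1],b[0]))
h=P(587,316,.132)-a;print('handle',np.hypot(*h[:2]),np.arctan2(-h[1],-h[0]))
E
```

```text
axis [ 0.5811 -0.0942  0.072 ]
handle [ 0.5097 -0.081   0.132 ]
tA [0.6193 0.0163 0.159 ]
tB [0.5147 0.0324 0.159 ]
c1 [ 0.6501 -0.142   0.012 ]
c2 [ 0.5232 -0.1614  0.012 ]
e1 [0.6228 0.0981 0.012 ]
tube1 [0.648 0.125 0.07 ]
tube2 [0.4805 0.107  0.07  ]
screw [ 0.5754 -0.0554  0.06  ]
tbar [0.56697593 0.02437998 0.159     ] 0.11946385853665309 yaw(y axis) 0.11843732930582647
bar ang -0.15237000626463024
handle 0.07258917791301829 -0.18395440138654406
```

jog_arm(deltas=[[[0, 0, -0.143], [0, 0, 0], 1], [[0, 0, -0.143], [0, 0, 0], 1], [[0, 0, -0.143], [0, 0, 0], 1], [[0, 0, 0], [15, 40, 0], 1], [[0, 0, 0], [15, 40, 0], 1], [[0, 0, 0], [15, 40, 0], 1], [[0, 0, 0], [15, 40, 0], 1], [[0, 0, 0], [15, 40, 0], 1], [[0, 0, 0], [15, 40, 0], 1], [[0, 0, 0], [15, 40, 0], 1]])

```text
t: 1.1
eef_pos: [0.365, 0.2866, 0.4045]
ee_rot: [1.0, 0.0, -0.0, 0.0]
contact_force: [1.3, 0.2, 0.2]
grip_width: 0.0855
grip_force: 0.0
```

jog_arm(deltas=[[[0, 0, 0], [15, 40, 0], 1], [[0, 0, 0], [15, 40, 0], 1], [[0, 0, 0], [15, 40, 0], 1], [[0, 0, 0], [15, 40, 0], 1], [[0, 0, 0], [15, 40, 0], 1], [[0, 0, 0], [15, 40, 0], 1], [[0, 0, 0], [15, 40, 0], 1], [[0, 0, 0], [15, 40, 0], 1], [[0, 0, 0], [0, 0, 0], 1], [[0, 0, 0], [0, 0, 0], 1]])

```text
t: 2.1
eef_pos: [0.4849, -0.0325, 0.4041]
ee_rot: [1.0, -0.001, -0.001, -0.0]
contact_force: [0.6, 0.4, -0.9]
grip_width: 0.085
grip_force: 0.0
```

```bash
python3 - <<'E'
from h import *
snap('wrist','w1');s=r.sense()
for k in ('t','joints','eef_pos','ee_rot','contact_force'):print(k,np.round(s[k],4))
for p in [(.5097,-.081,.132),(.5811,-.0942,.072),(.567,.0244,.159)]: print(proj('w1',np.array(p)))
E
```

```text
t 2.15
joints [ 2.6980e-01  1.4700e-01 -3.2240e-01 -4.0000e-04 -1.1024e+00  1.3004e+00]
eef_pos [ 0.4847 -0.0317  0.4042]
ee_rot [ 1.e+00 -4.e-04 -6.e-04 -0.e+00]
contact_force [ 0.3322 -0.9765 -0.1102]
[323.07055342 157.45623455]
[330.20593297  55.91808394]
[158.87106742  73.86770355]
```

View pics/w1.png

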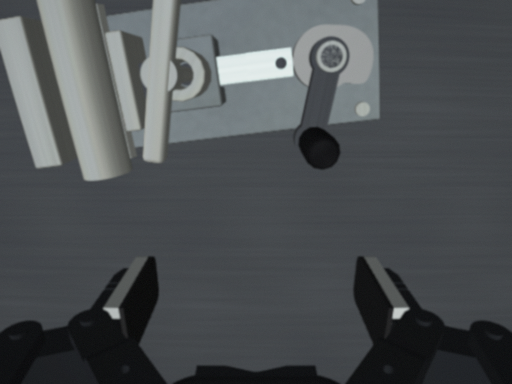

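The wrist view shows the handle top disc at about (321,150), the crank hub at (332,55), and the T-bar near x = 160.

```bash
python3 - <<'E'
from h import *
h=at('w1',321,150,.132);a=at('w1',332,55,.072);print(h,a,at('w1',155,160,.159))
for a in (a,np.array([.5811,-.0942,0])):
  d=(h-a)[:2];print(np.hypot(*d),np.arctan2(-d[1],-d[0]))
E
```

```text
[ 0.51511478 -0.07921313  0.132     ] [ 0.58182414 -0.09563787  0.072     ] [0.51463746 0.0313317  0.159     ]
0.06870160295228851 -0.24141162745493439
0.06766576099023786 -0.22333582240214508
```

jog_arm(deltas=[[[0, 0, 0], [14, 24, 0], 1], [[0, 0, 0], [14, 24, 0], 1], [[0, 0, 0], [0, 0, 30], 1], [[0, 0, 0], [0, 0, 30], 1], [[0, 0, 0], [0, 0, 30], 1], [[0, 0, 0], [0, 0, 30], 1], [[0, 0, 0], [0, 0, 18], 1], [[0, 0, 0], [0, 0, 0], 1], [[0, 0, 0], [0, 0, 0], 1]])

```text
t: 3.05
eef_pos: [0.5133, -0.0785, 0.2672]
ee_rot: [1.0, 0.001, 0.0, 0.0]
contact_force: [0.7, 0.6, 0.9]
grip_width: 0.0852
grip_force: 0.0
```

jog_arm(deltas=[[[0, 0, 0], [0, 0, 0], 0.3], [[0, 0, 0], [0, 0, 0], 0.2], [[0, 0, 0], [0, 0, 0], 0.1], [[0, 0, 0], [0, 0, 0], 0.1], [[0, 0, 0], [0, 0, 0], 0.1], [[0, 0, 0], [0, 0, 0], 0.1]])

```text
t: 3.65
eef_pos: [0.5131, -0.0796, 0.2676]
ee_rot: [1.0, 0.0, 0.0, 0.0]
contact_force: [-1.7, -0.1, 5.9]
grip_width: 0.0252
grip_force: 58.8
```

```bash
python3 - <<'E'
import numpy as np
a=np.linspace(-.22,3.252,31);x=-70*np.cos(a);y=70*np.sin(a)
X=np.round(x-x[0]);Y=np.round(y-y[0]);print(list(zip(np.diff(X).astype(int),np.diff(Y).astype(int))))
E
```

```text
[(np.int64(-1), np.int64(8)), (np.int64(-1), np.int64(8)), (np.int64(1), np.int64(8)), (np.int64(1), np.int64(8)), (np.int64(3), np.int64(8)), (np.int64(3), np.int64(7)), (np.int64(4), np.int64(7)), (np.int64(5), np.int64(7)), (np.int64(6), np.int64(6)), (np.int64(6), np.int64(5)), (np.int64(7), np.int64(4)), (np.int64(7), np.int64(4)), (np.int64(8), np.int64(2)), (np.int64(7), np.int64(2)), (np.int64(8), np.int64(1)), (np.int64(9), np.int64(0)), (np.int64(8), np.int64(-1)), (np.int64(7), np.int64(-2)), (np.int64(8), np.int64(-2)), (np.int64(7), np.int64(-4)), (np.int64(7), np.int64(-5)), (np.int64(6), np.int64(-5)), (np.int64(6), np.int64(-6)), (np.int64(5), np.int64(-6)), (np.int64(4), np.int64(-7)), (np.int64(3), np.int64(-8)), (np.int64(2), np.int64(-7)), (np.int64(2), np.int64(-8)), (np.int64(0), np.int64(-8)), (np.int64(0), np.int64(-8))]
```

jog_arm(deltas=[[[0, 0, 0], [-1, 8, 0], 0.1], [[0, 0, 0], [-1, 8, 0], 0.1], [[0, 0, 0], [1, 8, 0], 0.1], [[0, 0, 0], [1, 8, 0], 0.1], [[0, 0, 0], [3, 8, 0], 0.1], [[0, 0, 0], [3, 7, 0], 0.1], [[0, 0, 0], [4, 7, 0], 0.1], [[0, 0, 0], [5, 7, 0], 0.1], [[0, 0, 0], [6, 6, 0], 0.1], [[0, 0, 0], [6, 5, 0], 0.1]])

```text
t: 4.65
eef_pos: [0.541, -0.1518, 0.2675]
ee_rot: [1.0, 0.0, 0.001, -0.0]
contact_force: [0.3, 3.8, 5.9]
grip_width: 0.0255
grip_force: 58.9
```

jog_arm(deltas=[[[0, 0, 0], [7, 4, 0], 0.1], [[0, 0, 0], [7, 4, 0], 0.1], [[0, 0, 0], [8, 2, 0], 0.1], [[0, 0, 0], [7, 2, 0], 0.1], [[0, 0, 0], [8, 1, 0], 0.1], [[0, 0, 0], [9, 0, 0], 0.1], [[0, 0, 0], [8, -1, 0], 0.1], [[0, 0, 0], [7, -2, 0], 0.1], [[0, 0, 0], [8, -2, 0], 0.1], [[0, 0, 0], [7, -4, 0], 0.1]])

```text
t: 5.65
eef_pos: [0.6158, -0.1557, 0.2675]
ee_rot: [1.0, 0.0, -0.001, 0.0]
contact_force: [-2.8, 0.4, 8.2]
grip_width: 0.0252
grip_force: 59.2
```

jog_arm(deltas=[[[0, 0, 0], [7, -5, 0], 0.1], [[0, 0, 0], [6, -5, 0], 0.1], [[0, 0, 0], [6, -6, 0], 0.1], [[0, 0, 0], [5, -6, 0], 0.1], [[0, 0, 0], [4, -7, 0], 0.1], [[0, 0, 0], [3, -8, 0], 0.1], [[0, 0, 0], [2, -7, 0], 0.1], [[0, 0, 0], [2, -8, 0], 0.1], [[0, 0, 0], [0, -8, 0], 0.1], [[0, 0, 0], [0, -6, 0], 0.1]])

```text
t: 6.65
eef_pos: [0.6515, -0.0902, 0.2676]
ee_rot: [1.0, 0.0, 0.001, 0.001]
contact_force: [0.3, -3.1, 5.4]
grip_width: 0.0253
grip_force: 59.0
```

jog_arm(deltas=[[[0, 0, 0], [0, 0, 0], 0.1], [[0, 0, 0], [0, 0, 0], 0.1]])

```text
t: 6.85
eef_pos: [0.6514, -0.0894, 0.2676]
ee_rot: [1.0, 0.0, 0.001, 0.0]
contact_force: [0.1, 1.2, 6.3]
grip_width: 0.0256
grip_force: 59.1
```

jog_arm(deltas=[[[0, 0, 0], [0, 0, 0], 0.6], [[0, 0, 0], [0, 0, 0], 1], [[0, 0, 0], [0, 0, 0], 1], [[0, 0, 0], [0, 0, 0], 1], [[0, 0, 0], [0, 0, -30], 1], [[0, 0, 0], [0, 0, -40], 1], [[0, 0, 0], [0, 0, -40], 1], [[0, 0, 0], [0, 0, -30], 1], [[0, 0, 0], [-40, -16, 0], 1], [[0, 0, 0], [-40, -16, 0], 1]])

```text
t: 7.85
eef_pos: [0.5705, -0.0574, 0.407]
ee_rot: [1.0, -0.001, 0.001, -0.0]
contact_force: [-0.9, 1.4, -0.2]
grip_width: 0.0852
grip_force: 0.0
```

jog_arm(deltas=[[[0, 0, 0], [-40, -16, 0], 1], [[0, 0, 0], [-40, -16, 0], 1], [[0, 0, 0], [0, 0, 0], 1], [[0, 0, 0], [0, 0, 0], 1]])

```text
t: 8.25
eef_pos: [0.4904, -0.0253, 0.4075]
ee_rot: [1.0, 0.001, 0.001, -0.0]
contact_force: [0.0, 0.6, 0.2]
grip_width: 0.0855
grip_force: 0.0
```

```bash
python3 - <<'E'
from h import *
snap('wrist','w2');s=r.sense()
for k in ('t','joints','eef_pos','ee_rot','contact_force'):print(k,np.round(s[k],4))
for p in [(.5815,-.095,.072),(.567,.0244,.159)]: print(proj('w2',np.array(p)))
E
```

```text
t 8.3
joints [ 2.7920e-01  1.5470e-01 -3.0520e-01  4.0000e-04 -1.1093e+00  1.2922e+00]
eef_pos [ 0.4913 -0.0255  0.4073]
ee_rot [ 1.e+00  3.e-04  8.e-04 -1.e-04]
contact_force [-0.7641  0.4707  0.2078]
[338.90239963  64.27740338]
[173.61869557  84.09896133]
```

View pics/w2.png

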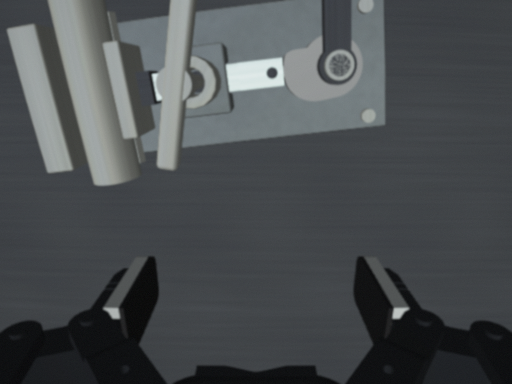

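The nose points at the roller and the jaw now touches the tube. The T-bar's near end is at about (168,168), and its centre line passes (177,84) and (182,10).

```bash
python3 - <<'E'
from h import *
e=at('w2',168,167,.159);m=at('w2',177,84,.159);f=at('w2',182,10,.159)
for q in (e,m,f):print(q)
d=f-e;d/=np.hypot(*d[:2]);print(np.arctan2(d[1],d[0]),e+d*.055)
E
```

```text
[0.5150949  0.03161708 0.159     ]
[0.56704597 0.02233412 0.159     ]
[0.60824902 0.01701563 0.159     ]
-0.15547999265840096 [0.56943146 0.0231001  0.159     ]
```

jog_arm(deltas=[[[0, 0, 0], [38, -24, 0], 1], [[0, 0, 0], [39, -25, 0], 1], [[0, 0, 0.077], [0, 0, 0], 1], [[0, 0, 0.077], [0, 0, 0], 1], [[0, 0, 0], [0, 0, 30], 1], [[0, 0, 0], [0, 0, 30], 1], [[0, 0, 0], [0, 0, 29], 1], [[0, 0, 0], [0, 0, 0], 1], [[0, 0, 0], [0, 0, 0], 1]])

```text
t: 9.2
eef_pos: [0.5692, 0.0233, 0.3176]
ee_rot: [0.997, -0.077, -0.0, 0.001]
contact_force: [-0.3, 0.2, 0.3]
grip_width: 0.0851
grip_force: 0.0
```

jog_arm(deltas=[[[0, 0, 0], [0, 0, 0], 0.4], [[0, 0, 0], [0, 0, 0], 0.2], [[0, 0, 0], [0, 0, 0], 0], [[0, 0, 0], [0, 0, 0], 0], [[0, 0, 0], [0, 0, 0], 0], [[0, 0, 0], [0, 0, 0], 0], [[0, 0, 0], [0, 0, 0], 0]])

```text
t: 9.9
eef_pos: [0.5681, 0.0244, 0.3189]
ee_rot: [0.997, -0.076, 0.001, -0.001]
contact_force: [-2.0, 4.4, 4.4]
grip_width: 0.0191
grip_force: 58.7
```

Opening reads 19 mm rather than 14, so the tips probably caught the 22 mm collar. I'll open, lift 6 mm and grip again.

jog_arm(deltas=[[[0, 0, 0], [0, 0, 0], 0.5], [[0, 0, 0], [0, 0, 0], 0.5], [[0, 0, 0], [0, 0, -6], 0.5], [[0, 0, 0], [0, 0, 0], 0], [[0, 0, 0], [0, 0, 0], 0], [[0, 0, 0], [0, 0, 0], 0], [[0, 0, 0], [0, 0, 0], 0], [[0, 0, 0], [0, 0, 0], 0]])

```text
t: 10.7
eef_pos: [0.5683, 0.0244, 0.3248]
ee_rot: [0.997, -0.077, 0.001, -0.001]
contact_force: [-1.7, 5.1, 3.4]
grip_width: 0.018
grip_force: 58.6
```

```bash
python3 - <<'E'
from h import *
snap('wrist','w3');snap('scene','s3')
s=cv2.imread('pics/s3.png')[150:250,190:320];w=cv2.imread('pics/w3.png')
cv2.imwrite('pics/c3.png',np.hstack([cv2.resize(w,(400,300)),cv2.resize(s,(390,300),interpolation=cv2.INTER_CUBIC)]))
E
```

```text
(no output)
```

View pics/c3.png

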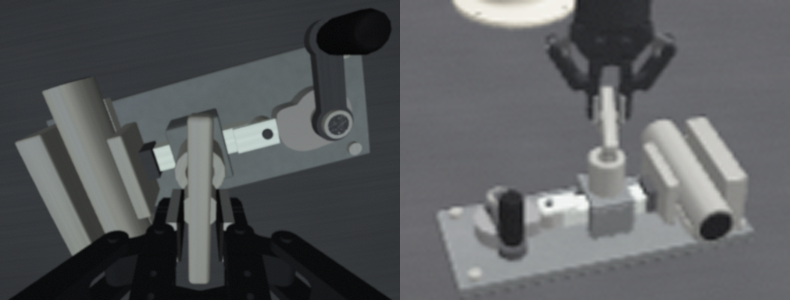

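The grip is centred and aligned on the bar. Now turning clockwise.

jog_arm(deltas=[[[0, 0, 0.12], [0, 0, 0], 0], [[0, 0, 0.12], [0, 0, 0], 0], [[0, 0, 0.12], [0, 0, 0], 0], [[0, 0, 0.12], [0, 0, 0], 0], [[0, 0, 0.12], [0, 0, 0], 0], [[0, 0, 0.12], [0, 0, 0], 0], [[0, 0, 0.12], [0, 0, 0], 0], [[0, 0, 0.12], [0, 0, 0], 0], [[0, 0, 0.12], [0, 0, 0], 0], [[0, 0, 0.12], [0, 0, 0], 0]])

```text
t: 11.8
eef_pos: [0.5677, 0.0236, 0.3248]
ee_rot: [0.778, -0.628, -0.0, 0.0]
contact_force: [-3.3, 1.9, 6.0]
grip_width: 0.0187
grip_force: 58.8
```

```bash
python3 - <<'E'
from h import *
s=r.sense()
for k in ('t','joints','eef_pos','ee_rot','contact_force','ft_torque','grip_width'):print(k,np.round(s[k],4))
E
```

```text
t 11.8
joints [ 0.3266  0.3593 -0.247   0.     -0.9646 -0.1138]
eef_pos [0.5677 0.0236 0.3248]
ee_rot [ 0.7782 -0.628  -0.      0.    ]
contact_force [-3.3155  1.8597  6.0163]
ft_torque [0.6412 0.9716 0.1154]
grip_width 0.0187
```

jog_arm(deltas=[[[0, 0, 0.05], [0, 0, 0], 0], [[0, 0, 0.05], [0, 0, 0], 0], [[0, 0, 0.04], [0, 0, 0], 0], [[0, 0, 0], [0, 0, 0], 0], [[0, 0, 0], [0, 0, 0], 0]])

```text
t: 12.3
eef_pos: [0.5676, 0.0236, 0.3248]
ee_rot: [0.735, -0.679, -0.0, 0.0]
contact_force: [-4.0, 1.7, 6.2]
grip_width: 0.0185
grip_force: 58.8
```

```bash
python3 - <<'E'
from h import *
s=r.sense();q=s['ee_rot']
print(s['ft_torque'],2*np.arctan2(q[1],q[0]),s['contact_force'],s['grip_width'])
E
```

```text
[0.72001145 1.08147526 0.43424319] -1.4916116173802065 [-4.0397027   1.66586329  6.17875448] 0.018476161495249038
```

The torque rose to 0.43 N m, so the nut is on its stop. Letting go and retreating.

jog_arm(deltas=[[[0, 0, 0], [0, 0, 0], 0.5], [[0, 0, 0], [0, 0, 0], 1], [[0, 0, 0], [0, 0, 0], 1], [[0, 0, 0], [0, 0, 0], 1], [[0, 0, 0], [0, 0, -30], 1], [[0, 0, 0], [0, 0, -40], 1], [[0, 0, 0], [0, 0, -40], 1], [[0, 0, 0], [0, -40, -20], 1], [[0, 0, 0], [0, -40, 0], 1], [[0, 0, 0], [0, -40, 0], 1]])

```text
t: 13.3
eef_pos: [0.6886, 0.0327, 0.4553]
ee_rot: [0.734, -0.679, 0.001, -0.001]
contact_force: [0.3, 0.5, -0.2]
grip_width: 0.0854
grip_force: 0.0
```

```bash
python3 - <<'E'
from h import *
snap('top','top4');print(r.sense()['eef_pos'])
im=cv2.imread('pics/top4.png')[132:202,190:310];cv2.imwrite('pics/crop4.png',cv2.resize(im,None,fx=6.5,fy=6.5,interpolation=cv2.INTER_CUBIC))
E
```

```text
[0.69384321 0.0331865  0.45082279]
```

View pics/crop4.png

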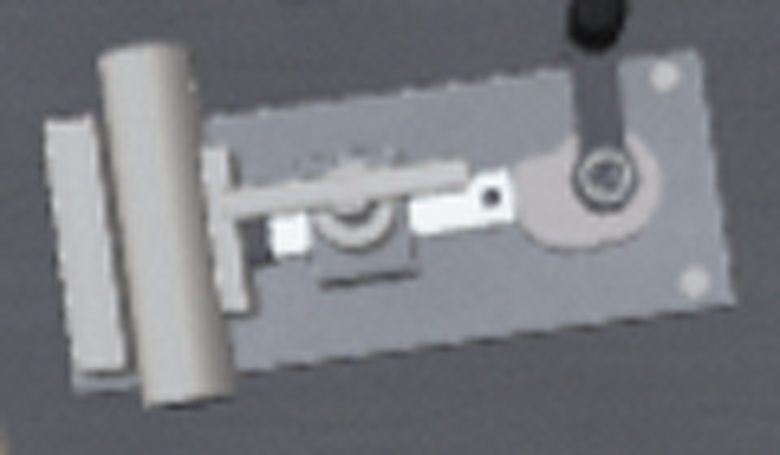

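The bar now runs from (225,207) to (467,172), along the slide. The handle top is at (596,22), and the jaw is on the tube.

```bash
python3 - <<'E'
from h import *
P=lambda x,y,z: at('top4',190+(x+.5)/6.5-.5,132+(y+.5)/6.5-.5,z)
b=P(225,205,.159)-P(467,172,.159);print('nut',1.4-(np.arctan2(b[1],b[0])-np.pi/2-.112))
h=P(596,22,.132);d=h-np.array([.5815,-.095,0]);print(h,'crank',np.pi+np.arctan2(d[1],d[0])-.112)
E
```

```text
nut 1.4000068424462668
[ 0.64236025 -0.08798449  0.132     ] crank 3.1443585958935376
```

```bash
python3 -c "
from plant import r
print(r.sign_off())"
```

```text
the job is handed in; nothing more can be done
None
```

The job is handed in: the last picture puts the crank at about 3.14 rad (on the dwell) with the jaw against the tube and the lock nut at about 1.40 rad (tight), and the arm is clear; the hand-in returned no verdict.

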